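Load a grooved plywood test piece under the stage's sprung clips

ROBOT

A 7-joint arm with a two-finger parallel gripper is mounted at the origin on the work surface. World frame = base frame: x ahead of the robot, y to its left, z up, the work surface at z = 0. Lengths are in m, angles in rad, forces in N, time in s.
With the tool pointing down it reaches from about 0.425 to 0.875 m from the base axis. Payload 8.4 kg.
Tool frame: the origin (TCP) lies midway between the tips of the shut fingers; the grasp point (between the pads) lies 19 mm behind it; z points along the fingers, y is the line along which they close (so a half turn about z gives the same grasp; the last joint's range is limited). The gripper opens to 85 mm and grips with 20 to 120 N. Pads are 22 mm wide; open, the fingers measure 114 mm over their backs; the gripper's body (76 mm by 85 mm) begins 54 mm behind the grasp point. The pads swing forward as they close: fully open they stand 13 mm farther back than shut.
Start: joints at [-1.272, 0.333, 0.04, 1.465, -0.013, 1.343, -0.059], TCP at [0.252, 0.599, 0.231] pointing down, gripper open.
Joint ranges: [-2.58, 2.58], [-0.38, 2.09], [-1.3, 1.39], [0.25, 2.4], [-1.5, 4.64], [0.08, 2.09], [-2.65, 2.65]. Speed limits (rad/s): [2.22, 2.22, 2.79, 2.79, 3.14, 3.14, 3.14].

INTERFACE

Orientations are given as a 3x3 rotation matrix whose columns are the frame's x, y, z axes.
In Python, from bench import bot gives the robot as it stands. The module is installed in compiled form; this text tells all that it offers.
- The arm moves only by the tool move_arm, never from a script. Its argument "commands" is a list of rows, each an object of numbers: "x", "y", "z": the shift along the tool's x, y, z in cm; "rx", "ry", "rz": the turn, a rotation vector about the tool's x, y, z in degrees. In form: [{"x": .., "y": .., "z": .., "rx": .., "ry": .., "rz": ..}, ...]. A call has 1 to 5 rows; each row is the pose to reach, as a shift and turn from the pose commanded when the call began, along the tool's axes at that moment; what a row does not reach only later rows make up. A row lasts 1/10 s, in which the tool goes at most 50 mm and 8.59 degrees, less where a joint would pass 70% of its speed; a pose out of reach is approached as far as the arm can. A call with a gripper value outside its range is refused whole. "claw" is the opening in per cent of the stroke, from 0 (shut) to 100 (fully open), set as the call begins (left out, the last holds). The fingers move at their own pace and stop on an object; "grip_force" is the grip in N (left out, the last holds). Time passes only in rows, so rows that repeat a pose let the fingers close. It gives the time, the measured TCP pose, the force, the opening and the grip force at its end, in the units of the state.
- bot.get_obs(): the state, without advancing time (a new reading comes with each control period).
- bot.camera(name): name is "scene" or "top" or "wrist"; returns a dict with "image" (400x640x3 uint8, blue, green, red), "range_z" (400x640 float32, m along the optical axis (not along the pixel's ray), 0 where there is no reading), "mtx" (3x3 intrinsics, pixels), "cam_to_world" (4x4, takes a point from camera to world coordinates); the wrist camera has in their place "mount" (4x4, takes a point from camera to tool coordinates, whose origin is the TCP and whose axes are the flange's). Camera axes: x right, y up, looking along -z (the intrinsics and any distortion apply to the point x, -y, -z); pixel columns grow to the right and rows downward; lengths in m; the calibration is good to about 2 mm. A picture is of the moment at which its call begins: read the wrist's pose just before it.
- bot.hand_in(): hands the job in; it is judged then, once.
Trained networks look in a picture, given as the dict that the camera call returned (one of the last four; its "shot" number tells which), for a name from the list of things; names that differ only in an ending like _2 or _b are one class to them, and where a whole thing is asked for, a point or a joint stands for the part that bears it (a point fixed in the world has none). Each returns a list of dicts, best first, with "conf" (0 to 1); they miss things now and then, are a little off and sometimes report something else, mostly with a low value. They report only what shows in the picture. A call takes as long as a camera call. They do not tell look-alikes from the thing itself.
- bot.search_frame(picture, label): "box" ([centre column, centre row, width, height] in pixels, round what is visible of it).
The state is a dict: "time_s": time; "joint_positions": joint angles; "qvel": joint speeds; "tau": joint torques, N m; "ee_pos": TCP position; "ee_rot": TCP orientation; "wrist_force": force on the tool from outside, world axes, zero at the start; "wrist_torque": the same for the moment, N m; "gripper_width": opening from 0.0 (shut) to 1.0 (fully open); "grasp_force": force on a finger pad.
Only numpy, scipy, OpenCV 4.12 (cv2) and the standard library are available. Lean on these libraries where they do the work, as an engineer would, in place of code of your own. Each camera call takes 0.05 s, during which the arm holds its last target. There are 200 camera calls.

TASK

Take the grooved plywood test piece (not the plain one) and slide it flat on the stage, bevelled end first, between the fences and under the two sprung clips, so that the piece itself lifts the rollers and they ride over it and snap down into its groove. Then feel for the steel stop and seat the piece fully home against it with a light push of about 8 N on the stop, over and above the sliding drag, held for half a second and never more than 15 N, then let go; do not touch the clips or disturb anything else.

Things in the scene. Friction and masses are not known exactly. Their poses are not given: they have to be found in the camera images.
- test_piece: Plywood test piece 140 (its x) x 50 (y) x 12 mm thick, about 60 g, lying flat on the bench at the start; hold its tail half across the 50 mm width. Origin: centre of its underside; +x points to its bevelled leading end (x = +70 mm). The bevel rises from 6 mm above the underside at the end face to the full 12 mm at x = +62 mm. It has one groove across its top.
- nose (a point): Middle of the lower edge of the test piece's leading end face (on the piece at x = +70 mm, y = 0, underside)
- groove (a point): Middle of the floor of the groove that runs across the whole top of the test piece, 34 mm wide and 5 mm deep, its walls at x = +17 and +51 mm (the point is at x = +34 mm, 7 mm above its underside)
- stage: Fixed stage: grey base with a flat aluminium deck, 270 mm (x, from -155 to +115) by 150 mm (y), deck surface 30 mm above the bench. Origin: on the bench under the line of travel; its +x is the direction in which the piece is slid in, from the open near half of the deck (x below -15 mm). Nothing on it is higher than 35 mm above the deck.
- mouth (a point): On the stage at deck height, x = -11 mm, y = 0: the entry between two steel fences 8 mm high. They are 53 mm apart (inner faces y = +-26.5 mm) from x = +10 to +60 mm and flare outward from x = +10 back to -11 mm. Axes as the stage.
- end_zone (a point): On the stage at deck height, y = 0, x = +60 mm. A rigid steel stop (12 x 50 x 9 mm high) stands across the track here. It is set by hand each day: its near face lies anywhere from 9 mm nearer (x = +51) to 9 mm farther (x = +69) than this point, and its place is not measured, so it must be found by feel. The rollers snap down at least 2 mm before the stop is reached.
- clip_left (a joint): Angle (rad) of the clip on the stage's +y side, pivoted beyond the stop. 0: empty, at its lower rest; 0.015 snapped down in the groove; about 0.09 riding on the top of the piece. Spring pressed: about 3 N down at the roller.
- clip_right (a joint): The same for the clip on the stage's -y side
- clip_left_toe (a point): Axle of the free-turning roller (10 mm diameter, 12 mm wide) at the near end of the left clip; at rest over the stage's x = +24 mm, y = +14.5 mm, 11 mm above the deck (roller's underside 6 mm above the deck). The bevel of a piece pushed in lifts it: pushing takes some 8 to 12 N in all while the rollers climb the bevel and 3 to 7 N of drag after that, more if the piece is also pressed down on the deck.
- clip_right_toe (a point): The same for the right clip, at y = -14.5 mm
- plain_piece: Plain test piece: same size, wood and bevel as the right one but with NO groove across its top; leave it. Bystander; origin at the centre of its underside
- weight_a: Steel disc weight with a knob, 60 mm wide, 38 mm tall. Bystander; origin at the centre of its underside
- weight_b: Second steel disc weight, 60 mm wide, 38 mm tall. Bystander; origin at the centre of its underside
- panel: Square plywood panel 100 x 100 x 12 mm. Bystander; origin at the centre of its underside
- brush: Hand brush lying on the bench. Bystander; origin at the centre of its underside
- jar: Closed jar, 60 mm wide, 80 mm tall. Bystander; origin at the centre of its underside
- dish: White dish, 90 mm wide, 30 mm tall. Bystander; origin at the centre of its underside
There are look-alikes about, which are no part of the job. What is shaped like the test_piece but green, orange or yellow is not meant.

How it is judged:
On the way, in this order (a step that is already met when the one before it is completed fails the run):
1. the piece lies flat on the deck between the fences with both clip rollers riding on its top (value of joint each of clip_left, clip_right above 0.07 rad and x of nose in the frame of end_zone between -0.038 and -0.008 m and z of nose in the frame of end_zone below 0.005 m and angle between test_piece's own z axis and vertical below 0.08 rad), for 0.1 s.
2. with both clips snapped down in its groove, the piece is pressed against the stop with more than 2.5 N for 0.3 s (contact force between test_piece and stop_c0 above 2.5 N and value of joint each of clip_left, clip_right below 0.045 rad and horizontal distance between nose and stop_c0 below 0.0085 m), for 0.3 s.
At the end, for the whole second after the job is handed in: The test piece lies flat on the deck (2 mm, 0.04 rad), square to the stop (0.06 rad), its end within about 2 mm of the stop's face (8.5 mm of the 12 mm thick stop's middle) and 4 mm of the track's middle, both clips down in its groove (below 0.045 rad), at rest (horizontal distance between nose and stop_c0 below 0.0085 m and y of nose in the frame of end_zone between -0.004 and 0.004 m and z of nose in the frame of end_zone between -0.002 and 0.002 m and angle between test_piece's own z axis and vertical below 0.04 rad and angle between the x axis of test_piece and the x axis of stage, either way round below 0.06 rad and value of joint each of clip_left, clip_right below 0.045 rad and linear speed of test_piece below 0.01 m/s); the robot touches nothing.
It fails at once if the piece is pushed against the stop with more than 15 N (contact force between test_piece and stop_c0 above 15 N).
It fails at once if the robot touches a clip (more than 1 N) (contact force between any of the fingers, the arm and clip_left above 1 N or contact force between any of the fingers, the arm and clip_right above 1 N).
It fails at once if a bystander is moved by more than 20 mm (distance of any of plain_piece, weight_a, weight_b, panel, brush, jar, dish from where it was at the start of the episode above 0.02 m).
It also fails if it takes over 72 s, if anything falls off the work surface, if the arm or the gripper's body presses on something with over 40 N, if the wrist force passes 120 N, or if a joint passes its speed limit or range.

## Working session

There is one attempt and no reset: what is moved stays moved. The work goes in short steps, Python scripts to look and compute and a tool call to move; the robot and the scene stay as the last step left them, time stands still between calls to the robot, and variables do not carry over. Pictures are saved under pics/ and viewed, at most 10 in all, crops included, and the job is handed in when it is done.

Besides the shell and the picture viewer there is one more tool, called after "Request:" in YAML: its name, and indented under it one key for each argument. move_arm: Moves the arm, as the interface text tells. Its arguments: {"type":"object","properties":{"commands":{"type":"array","items":{"type":"object","properties":{"x":{"type":"number"},"y":{"type":"number"},"z":{"type":"number"},"rx":{"type":"number"},"ry":{"type":"number"},"rz":{"type":"number"}}}},"claw":{"type":"number"},"grip_force":{"type":"number"}},"required":["commands"]}

```bash
mkdir -p pics
cat > h.py <<'E'
import numpy as np, cv2
from bench import bot
def world(p,u,v,pose=None):
    z=float(p["range_z"][int(round(v)),int(round(u))]); K=p["mtx"]
    c=np.array([(u-K[0,2])/K[0,0]*z,-(v-K[1,2])/K[1,1]*z,-z,1])
    if "cam_to_world" in p: return (np.array(p["cam_to_world"])@c)[:3]
    t=np.array(p["mount"])@c
    return np.array(pose["ee_rot"])@t[:3]+np.array(pose["ee_pos"])
def cloud(p,pose=None):
    z=p["range_z"].astype(float);K=np.array(p["mtx"]);h,w=z.shape
    u,v=np.meshgrid(np.arange(w),np.arange(h))
    c=np.stack([(u-K[0,2])/K[0,0]*z,-(v-K[1,2])/K[1,1]*z,-z,np.ones_like(z)],-1)
    if "cam_to_world" in p: W=c@np.array(p["cam_to_world"]).T
    else:
        W=c@np.array(p["mount"]).T
        W[...,:3]=W[...,:3]@np.array(pose["ee_rot"]).T+np.array(pose["ee_pos"])
    W[z==0]=np.nan
    return W[...,:3]
E
python3 - <<'E'
from h import *
np.set_printoptions(precision=4,suppress=True)
s=bot.get_obs();print({k:np.round(v,3) for k,v in s.items()})
for n in ("scene","top"):
    p=bot.camera(n);cv2.imwrite(f"pics/{n}1.png",p["image"])
    print(n,p.keys(),p["mtx"],p["cam_to_world"])
    for l in ("test_piece","stage","clip_left_toe","plain_piece","panel"):
        for r in bot.search_frame(p,l)[:4]:
            b=r["box"];print(l,round(r["conf"],2),np.round(b),world(p,b[0],b[1]))
E
```

```text
{'time_s': np.float64(0.0), 'joint_positions': array([-1.272,  0.334,  0.04 ,  1.466, -0.013,  1.343, -0.059]), 'qvel': array([-0.002,  0.   , -0.   ,  0.001, -0.   ,  0.001,  0.   ]), 'tau': array([  0.002, -65.852,   1.366, -40.558,   0.017,   0.012,  -0.   ]), 'ee_pos': array([0.252, 0.599, 0.23 ]), 'ee_rot': array([[-0.922,  0.387, -0.001],
       [ 0.387,  0.922, -0.002],
       [-0.   , -0.002, -1.   ]]), 'wrist_force': array([ 0.378, -0.515,  0.286]), 'wrist_torque': array([ 0.034,  0.016, -0.003]), 'grasp_force': np.float64(0.0), 'gripper_width': np.float64(0.996)}
scene dict_keys(['image', 'range_z', 'mtx', 'cam_to_world', 'shot']) [[394.8906   0.     319.411 ]
 [  0.     394.8906 199.8285]
 [  0.       0.       1.    ]] [[ 0.4987 -0.5242  0.6904  1.2029]
 [ 0.8668  0.3019 -0.3969 -0.3492]
 [-0.0004  0.7963  0.6049  0.6472]
 [ 0.      0.      0.      1.    ]]
test_piece 0.92 [318. 174.  41.  32.] [0.3666 0.127  0.0114]
test_piece 0.91 [174. 212.  61.  21.] [ 0.3364 -0.2801  0.0112]
test_piece 0.73 [238. 241.  27.  49.] [ 0.5187 -0.1764  0.01  ]
test_piece 0.59 [297. 227.  54
[... 493 characters left out ...]
.    ]] [[-0.0148  0.9985 -0.0521  0.4631]
 [-0.9998 -0.0142  0.013   0.0412]
 [ 0.0122  0.0523  0.9986  1.4111]
 [ 0.      0.      0.      1.    ]]
test_piece 0.91 [282. 258.  22.  47.] [0.3652 0.1276 0.0129]
test_piece 0.61 [341. 197.  50.  34.] [ 0.5358 -0.0412  0.0152]
test_piece 0.6 [389. 206.  23.  52.] [ 0.5072 -0.1765  0.0102]
test_piece 0.58 [425. 272.  47.  40.] [ 0.3212 -0.2735  0.0144]
stage 0.62 [262. 161.  67.  97.] [0.6373 0.1818 0.0301]
clip_left_toe 0.68 [268. 134.   1.  30.] [0.7099 0.1621 0.052 ]
plain_piece 0.81 [436. 207.  20.  51.] [ 0.5038 -0.3109  0.0086]
panel 0.79 [465. 139.  41.  41.] [ 0.6963 -0.3983  0.0102]
panel 0.66 [262. 164.  64.  97.] [0.6303 0.1824 0.0275]
```

Run:
```python
import cv2,numpy as np
a=cv2.imread("pics/scene1.png");b=cv2.imread("pics/top1.png")
cv2.imwrite("pics/scene1c.png",cv2.resize(a[150:400,120:480],(800,556),interpolation=cv2.INTER_CUBIC))
cv2.imwrite("pics/top1c.png",cv2.resize(b[90:310,210:500],(790,599),interpolation=cv2.INTER_CUBIC))
```

```text
(no output)
```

View pics/scene1c.png

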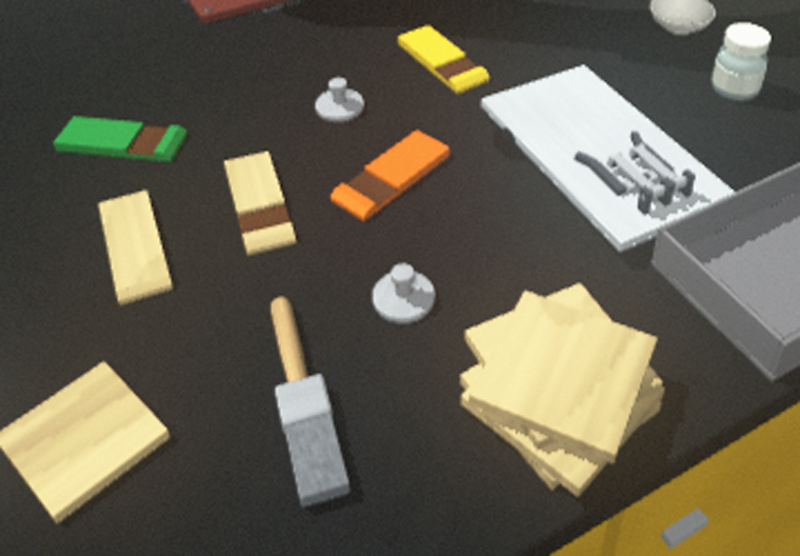

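View pics/top1c.png

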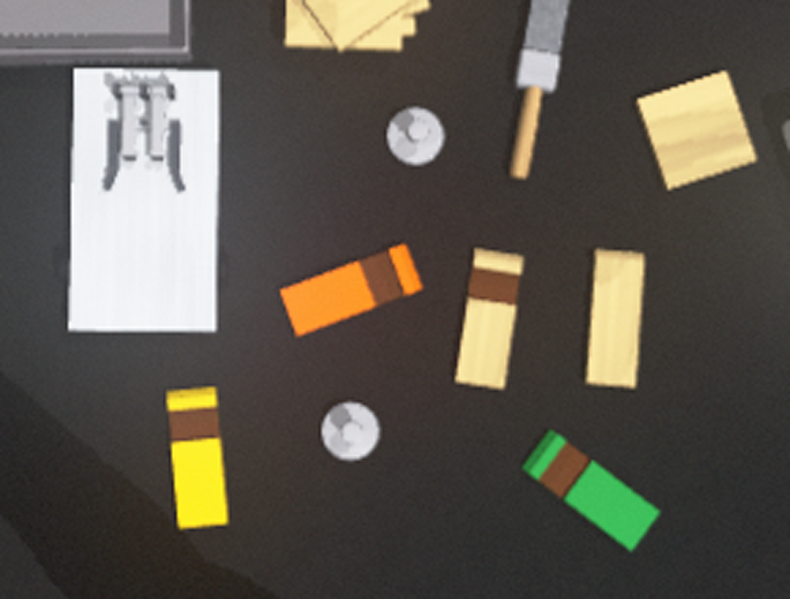

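The thing wanted is the natural-wood piece with the brown groove, at top px (389,206). It could be mistaken for the plain piece (436,207), orange (341,197), yellow (282,258) or green (425,272). Its groove faces world +x, and so does the stage's clip end (top px ~(262,130)). Next I measure the poses and take the close crop.

Run:
```python
from h import *
np.set_printoptions(precision=4,suppress=True)
for n in ("top","scene"):
    p=bot.camera(n);W=cloud(p);hsv=cv2.cvtColor(p["image"],cv2.COLOR_BGR2HSV)
    x,y,z=W[...,0],W[...,1],W[...,2]
    # piece: non-dark pixels in region
    m=(abs(x-.51)<.1)&(abs(y+.176)<.06)&(hsv[...,2]>120)&(hsv[...,0]>10)&(hsv[...,0]<35)
    g=(abs(x-.51)<.1)&(abs(y+.176)<.05)&(hsv[...,1]>110)&(hsv[...,2]>40)&(hsv[...,2]<120)
    a=W[m|g]; r=cv2.minAreaRect(a[:,:2].astype(np.float32)*1000)
    print(n,"piece",np.round(r[0],1),np.round(r[1],1),r[2],"z",np.median(W[m][:,2]),"groove",np.median(W[g],0),g.sum())
    d=(x>.4)&(x<.9)&(y>.05)&(y<.3)&(z>.022)&(z<.038)&(hsv[...,2]>130)&(hsv[...,1]<60)
    k,lab,st,c=cv2.connectedComponentsWithStats(d.astype(np.uint8));i=1+st[1:,4].argmax();d=lab==i
    a=W[d];r=cv2.minAreaRect(a[:,:2].astype(np.float32)*1000)
    print("deck",np.round(r[0],1),np.round(r[1],1),r[2],"z",np.median(a[:,2]),cv2.boxPoints(r))
    if n=="top": cv2.imwrite("pics/piece.png",cv2.resize(p["image"][150:260,340:460],(600,550),interpolation=cv2.INTER_CUBIC))
```

```text
top piece [ 505.8 -177.9] [ 55.4 142.5] 80.27082824707031 z 0.011675851557150008 groove [ 0.5478 -0.1789  0.0079] 50
deck [635.  180.4] [151.1 268.9] 89.15154266357422 z 0.030737925025829282 [[499.4578 106.8288]
 [768.376  102.8463]
 [770.6141 253.9741]
 [501.6959 257.9567]]
scene piece [ 499.6 -175.3] [ 52.5 160.1] 80.30944061279297 z 0.010718015290777427 groove [ 0.544  -0.1816  0.0069] 64
deck [633.1 178.6] [154.8 273. ] 88.90503692626953 z 0.029711914779814608 [[495.1734 103.8661]
 [768.0986  98.6497]
 [771.0563 253.3982]
 [498.1312 258.6146]]
```

View pics/piece.png

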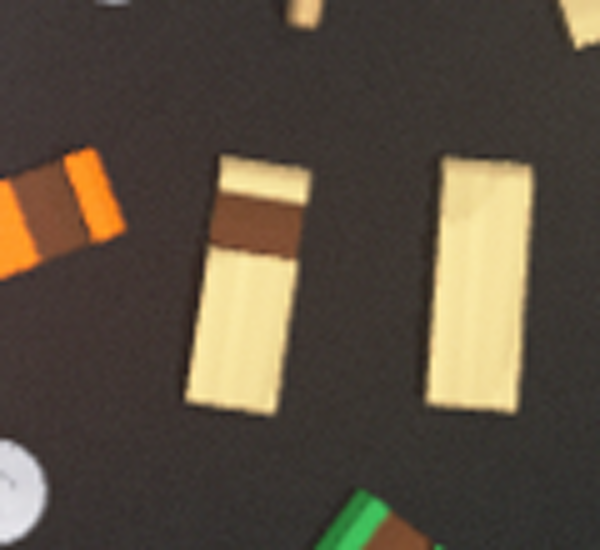

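The crop shows the natural-wood grooved piece, nose up at crop px (265,163) and tail at (232,407). That puts its yaw near -9°, and the plain piece lies to its right. Now I move over it.

```bash
cat >> h.py <<'E'
def go(x,y,z,yaw):
    """print shift (cm) / turn (deg) in tool axes; yaw = heading of tool y axis, deg, tool z straight down"""
    from scipy.spatial.transform import Rotation as Rn
    s=bot.get_obs();R=np.array(s["ee_rot"]);d=R.T@(np.array([x,y,z])-s["ee_pos"])
    a=np.radians(yaw);ty=np.array([np.cos(a),np.sin(a),0]);tz=np.array([0,0,-1.]);T=np.stack([np.cross(ty,tz),ty,tz],1)
    print("cm",np.round(d*100,2),"deg",np.round(np.degrees(Rn.from_matrix(R.T@T).as_rotvec()),2))
E
python3 - <<'E'
from h import *
go(.5,.25,.23,81); go(.46,-.17,.2,81)
E
```

```text
cm [-36.41 -22.58   0.13] deg [  0.    -0.   -13.79]
cm [-49.   -62.85   3.13] deg [  0.    -0.   -13.79]
```

Request:
move_arm:
  commands:
    - {"x":-7.3,"y":-4.5,"rz":-2.8}
    - {"x":-14.6,"y":-9,"rz":-5.6}
    - {"x":-22,"y":-13.5,"rz":-8.4}
    - {"x":-29,"y":-18,"rz":-11.2}
    - {"x":-36.4,"y":-22.6,"rz":-13.8}
  claw: 100
  grip_force: 40

```text
$.commands[0]: bad value
```

Run:
```python
from h import *
go(.46,-.17,.2,81);print(bot.get_obs()["joint_positions"])
```

```text
cm [-49.   -62.85   3.13] deg [  0.    -0.   -13.79]
[-1.27222869  0.3331576   0.03990326  1.46539671 -0.01341547  1.34329337
 -0.05851267]
```

Request:
move_arm:
  commands:
    - {"x":-4.2,"y":-2.6,"z":0,"rx":0,"ry":0,"rz":-2.8}
    - {"x":-8.4,"y":-5.2,"z":0,"rx":0,"ry":0,"rz":-5.6}
    - {"x":-12.6,"y":-7.8,"z":0,"rx":0,"ry":0,"rz":-8.4}
    - {"x":-16.8,"y":-10.4,"z":0,"rx":0,"ry":0,"rz":-11.2}
    - {"x":-21,"y":-13,"z":0,"rx":0,"ry":0,"rz":-13.8}
  claw: 100
  grip_force: 40

```text
time_s: 1.2
ee_pos: [0.396, 0.3963, 0.2316]
ee_rot: [[-0.988, 0.154, 0.0], [0.154, 0.988, 0.001], [-0.0, 0.001, -1.0]]
wrist_force: [0.7, 0.3, 0.8]
gripper_width: 1.002
grasp_force: 0.0
```

Run:
```python
from h import *
go(.5,.2,.22,81);go(.46,-.17,.2,81);print(bot.get_obs()["joint_positions"])
```

```text
cm [-13.31 -17.79   1.15] deg [0.03 0.01 0.12]
cm [-15.06 -54.96   3.13] deg [0.03 0.01 0.12]
[-0.98803893  0.14899505  0.13727272  1.69403603 -0.02121874  1.29936165
  0.56928342]
```

Request:
move_arm:
  commands:
    - {"x":-2.8,"y":-3.8,"z":0.2,"rx":0,"ry":0,"rz":0}
    - {"x":-5.6,"y":-7.6,"z":0.4,"rx":0,"ry":0,"rz":0}
    - {"x":-8.4,"y":-11.4,"z":0.6,"rx":0,"ry":0,"rz":0}
    - {"x":-11.0,"y":-15.2,"z":0.8,"rx":0,"ry":0,"rz":0}
    - {"x":-12.5,"y":-19.5,"z":1.0,"rx":0,"ry":0,"rz":0}

```text
time_s: 1.7
ee_pos: [0.4893, 0.184, 0.2214]
ee_rot: [[-0.988, 0.157, 0.001], [0.157, 0.988, 0.0], [-0.001, 0.0, -1.0]]
wrist_force: [0.2, 0.5, -0.5]
gripper_width: 1.001
grasp_force: 0.0
```

Request:
move_arm:
  commands:
    - {"x":0,"y":-4.7,"z":0,"rx":0,"ry":0,"rz":0}
    - {"x":0,"y":-9.4,"z":0,"rx":0,"ry":0,"rz":0}
    - {"x":0,"y":-14,"z":0,"rx":0,"ry":0,"rz":0}
    - {"x":0,"y":-18.7,"z":0.5,"rx":0,"ry":0,"rz":0}
    - {"x":0,"y":-23.4,"z":1,"rx":0,"ry":0,"rz":0}

```text
time_s: 2.2
ee_pos: [0.451, -0.047, 0.2116]
ee_rot: [[-0.988, 0.156, 0.001], [0.156, 0.988, 0.001], [-0.001, 0.001, -1.0]]
wrist_force: [2.0, -0.6, 0.8]
gripper_width: 1.0
grasp_force: 0.0
```

Run:
```python
from h import *
go(.46,-.17,.2,81);print(bot.get_obs()["joint_positions"])
```

```text
cm [ -2.81 -12.01   1.15] deg [0.05 0.06 0.01]
[-0.53384111 -0.09380924  0.51502088  1.96883371  0.04791686  1.25357159
  1.37830742]
```

Request:
move_arm:
  commands:
    - {"x":-0.9,"y":-4,"z":0.3,"rx":0,"ry":0,"rz":0}
    - {"x":-1.8,"y":-8,"z":0.6,"rx":0,"ry":0,"rz":0}
    - {"x":-2.8,"y":-12,"z":1.1,"rx":0,"ry":0,"rz":0}
    - {"x":-2.8,"y":-12,"z":1.1,"rx":0,"ry":0,"rz":0}

```text
time_s: 2.6
ee_pos: [0.4595, -0.1738, 0.2004]
ee_rot: [[-0.987, 0.164, 0.0], [0.164, 0.987, -0.002], [-0.001, -0.002, -1.0]]
wrist_force: [0.9, 0.3, -0.5]
gripper_width: 0.998
grasp_force: 0.0
```

Run:
```python
from h import *
np.set_printoptions(precision=4,suppress=True)
s=bot.get_obs();p=bot.camera("wrist");cv2.imwrite("pics/w1.png",p["image"])
print(s["ee_pos"],s["joint_positions"],p["mount"]);W=cloud(p,s);hsv=cv2.cvtColor(p["image"],cv2.COLOR_BGR2HSV)
x,y,z=W[...,0],W[...,1],W[...,2]
m=(abs(x-.51)<.1)&(abs(y+.176)<.06)&(hsv[...,1]>70)&(z>.005)&(z<.02)
a=W[m];r=cv2.minAreaRect(a[:,:2].astype(np.float32)*1000);print(m.sum(),r,np.median(a[:,2]),cv2.boxPoints(r))
ys,xs=np.where(m);print(xs.min(),xs.max(),ys.min(),ys.max())
b=(abs(x-.4)<.1)&(abs(z)<.01);print("bench z",np.nanmedian(z[b]))
```

```text
[ 0.4595 -0.1738  0.2004] [-0.4089  0.0058  0.6914  1.9127 -0.0021  1.2235  1.6897] [[ 0.0008  0.953   0.3028  0.078 ]
 [ 1.     -0.001   0.0003  0.0003]
 [ 0.0006  0.3028 -0.953  -0.1411]
 [ 0.      0.      0.      1.    ]]
1297 ((504.31622314453125, -176.5025634765625), (50.07515335083008, 139.59043884277344), 80.22086334228516) 0.006149146024138574 [[ 431.2825 -189.3216]
 [ 568.8447 -213.0311]
 [ 577.35   -163.6835]
 [ 439.7878 -139.974 ]]
304 350 154 268
bench z -0.001365785981410933
```

View pics/w1.png

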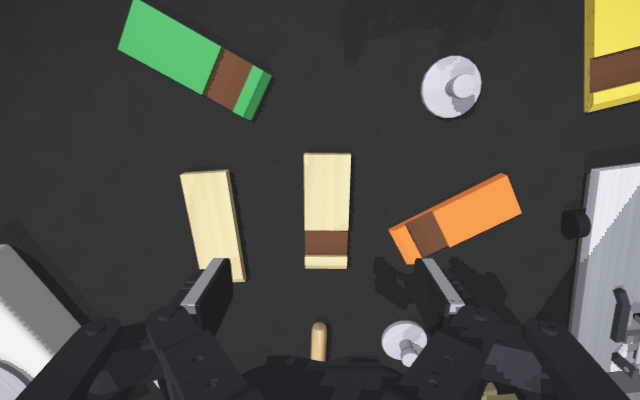

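The picture shows the grooved piece at px (304..350, 154..268) between the open fingers, nose toward the image bottom. Its measured centre is (0.504,-0.1765) and yaw -9.8°. Next I come down over the tail half.

Run:
```python
from h import *
go(.463,-.1694,.03,80.2)
```

```text
cm [-0.29  0.21 17.03] deg [-0.04  0.    0.52]
```

Request:
move_arm:
  commands:
    - {"x":-0.3,"y":0.2,"z":4,"rx":0,"ry":0,"rz":0.5}
    - {"x":-0.3,"y":0.2,"z":8,"rx":0,"ry":0,"rz":0.5}
    - {"x":-0.3,"y":0.2,"z":12,"rx":0,"ry":0,"rz":0.5}
    - {"x":-0.3,"y":0.2,"z":15,"rx":0,"ry":0,"rz":0.5}
    - {"x":-0.3,"y":0.2,"z":17,"rx":0,"ry":0,"rz":0.5}
  claw: 74

```text
time_s: 3.15
ee_pos: [0.4627, -0.165, 0.0282]
ee_rot: [[-0.987, 0.163, -0.002], [0.163, 0.987, 0.001], [0.002, 0.0, -1.0]]
wrist_force: [0.4, 0.6, -0.3]
gripper_width: 0.74
grasp_force: 0.0
```

Request:
move_arm:
  commands:
    - {"x":0,"y":0,"z":1,"rx":0,"ry":0,"rz":0}
    - {"x":0,"y":0,"z":1.6,"rx":0,"ry":0,"rz":0}
    - {"x":0,"y":0,"z":2.1,"rx":0,"ry":0,"rz":0}
    - {"x":0,"y":0,"z":2.4,"rx":0,"ry":0,"rz":0}
    - {"x":0,"y":0,"z":2.4,"rx":0,"ry":0,"rz":0}

```text
time_s: 3.65
ee_pos: [0.4639, -0.1666, 0.0067]
ee_rot: [[-0.986, 0.165, 0.001], [0.165, 0.986, 0.0], [-0.001, 0.0, -1.0]]
wrist_force: [0.5, -0.1, 0.5]
gripper_width: 0.739
grasp_force: 0.0
```

Request:
move_arm:
  commands:
    - {"x":0,"y":-0.3,"z":0.2,"rx":0,"ry":0,"rz":0.2}
    - {"x":0,"y":-0.3,"z":0.4,"rx":0,"ry":0,"rz":0.2}
    - {"x":0,"y":-0.3,"z":0.4,"rx":0,"ry":0,"rz":0.2}

```text
time_s: 3.95
ee_pos: [0.463, -0.1697, 0.0023]
ee_rot: [[-0.986, 0.169, 0.0], [0.169, 0.986, 0.0], [0.0, 0.0, -1.0]]
wrist_force: [-0.2, -0.5, 0.8]
gripper_width: 0.736
grasp_force: 0.0
```

Request:
move_arm:
  commands:
    - {"x":0,"y":0,"z":0.2,"rx":0,"ry":0,"rz":0}
    - {"x":0,"y":0,"z":0.3,"rx":0,"ry":0,"rz":0}
    - {"x":0,"y":0,"z":0.3,"rx":0,"ry":0,"rz":0}

```text
time_s: 4.25
ee_pos: [0.463, -0.1696, -0.0008]
ee_rot: [[-0.986, 0.168, -0.0], [0.168, 0.986, -0.0], [0.0, -0.0, -1.0]]
wrist_force: [-0.4, -0.2, -0.3]
gripper_width: 0.738
grasp_force: 0.0
```

Request:
move_arm:
  commands:
    - {"x":0,"y":0,"z":0.15,"rx":0,"ry":0,"rz":0}
    - {"x":0,"y":0,"z":0.15,"rx":0,"ry":0,"rz":0}

```text
time_s: 4.45
ee_pos: [0.463, -0.1696, -0.0023]
ee_rot: [[-0.986, 0.168, -0.0], [0.168, 0.986, -0.0], [0.0, -0.0, -1.0]]
wrist_force: [0.4, -0.1, 0.3]
gripper_width: 0.738
grasp_force: 0.0
```

Request:
move_arm:
  commands:
    - {"x":0,"y":0,"z":0,"rx":0,"ry":0,"rz":0}
    - {"x":0,"y":0,"z":0,"rx":0,"ry":0,"rz":0}
    - {"x":0,"y":0,"z":0,"rx":0,"ry":0,"rz":0}
    - {"x":0,"y":0,"z":0,"rx":0,"ry":0,"rz":0}
    - {"x":0,"y":0,"z":0,"rx":0,"ry":0,"rz":0}
  claw: 40
  grip_force: 40

```text
time_s: 4.95
ee_pos: [0.4632, -0.1697, -0.002]
ee_rot: [[-0.986, 0.168, 0.0], [0.168, 0.986, 0.0], [-0.0, 0.0, -1.0]]
wrist_force: [-1.4, 0.8, 5.3]
gripper_width: 0.574
grasp_force: 41.8
```

Request:
move_arm:
  commands:
    - {"x":0,"y":0,"z":-0.5,"rx":0,"ry":0,"rz":0}
    - {"x":0,"y":0,"z":-2,"rx":0,"ry":0,"rz":0}
    - {"x":0,"y":0,"z":-5,"rx":0,"ry":0,"rz":0}
    - {"x":0,"y":0,"z":-9,"rx":0,"ry":0,"rz":0}
    - {"x":0,"y":0,"z":-12,"rx":0,"ry":0,"rz":0}

```text
time_s: 5.45
ee_pos: [0.4631, -0.17, 0.1198]
ee_rot: [[-0.986, 0.169, 0.001], [0.169, 0.986, -0.0], [-0.001, -0.0, -1.0]]
wrist_force: [0.7, 0.4, -1.1]
gripper_width: 0.573
grasp_force: 41.7
```

Run:
```python
from h import *
go(.522,.1813,.118,89)
```

```text
cm [ 0.13 35.62  0.17] deg [-0.02  0.04 -8.73]
```

Request:
move_arm:
  commands:
    - {"x":0,"y":4,"z":0,"rx":0,"ry":0,"rz":-1}
    - {"x":0,"y":8.5,"z":0,"rx":0,"ry":0,"rz":-2}
    - {"x":0,"y":13,"z":0,"rx":0,"ry":0,"rz":-3}
    - {"x":0,"y":17.5,"z":0,"rx":0,"ry":0,"rz":-4}
    - {"x":0,"y":22,"z":0,"rx":0,"ry":0,"rz":-5}

```text
time_s: 5.95
ee_pos: [0.5001, 0.049, 0.1181]
ee_rot: [[-0.997, 0.081, 0.0], [0.081, 0.997, 0.0], [-0.0, 0.0, -1.0]]
wrist_force: [0.4, -0.4, -1.6]
gripper_width: 0.572
grasp_force: 41.7
```

Run:
```python
from h import *
go(.522,.1813,.115,89)
```

```text
cm [-1.11 13.36  0.32] deg [ 0.02  0.02 -3.67]
```

Request:
move_arm:
  commands:
    - {"x":-0.4,"y":4,"z":0,"rx":0,"ry":0,"rz":-1.2}
    - {"x":-0.8,"y":8,"z":0,"rx":0,"ry":0,"rz":-2.4}
    - {"x":-1.1,"y":11.5,"z":0,"rx":0,"ry":0,"rz":-3.7}
    - {"x":-1.1,"y":13.4,"z":0.3,"rx":0,"ry":0,"rz":-3.7}
    - {"x":-1.1,"y":13.4,"z":0.3,"rx":0,"ry":0,"rz":-3.7}

```text
time_s: 6.45
ee_pos: [0.5214, 0.1826, 0.1141]
ee_rot: [[-1.0, 0.014, -0.001], [0.014, 1.0, -0.0], [0.001, -0.0, -1.0]]
wrist_force: [0.1, -0.1, 0.0]
gripper_width: 0.572
grasp_force: 41.7
```

Run:
```python
from h import *
np.set_printoptions(precision=4,suppress=True)
s=bot.get_obs();p=bot.camera("wrist");t=bot.camera("top");
print(s["ee_pos"],s["ee_rot"])
cv2.imwrite("pics/a2.png",np.vstack([cv2.resize(p["image"][150:400,120:520],(480,300)),cv2.resize(t["image"][110:220,200:320],(480,300)) if 0 else cv2.resize(t["image"][110:210,190:350],(480,300),interpolation=cv2.INTER_CUBIC)]))
np.savez("a2.npz",W=cloud(p,s),T=cloud(t),pi=p["image"],ti=t["image"])
```

```text
[0.5214 0.1826 0.1141] [[-0.9999  0.0138 -0.0009]
 [ 0.0138  0.9999 -0.0003]
 [ 0.0009 -0.0003 -1.    ]]
```

View pics/a2.png

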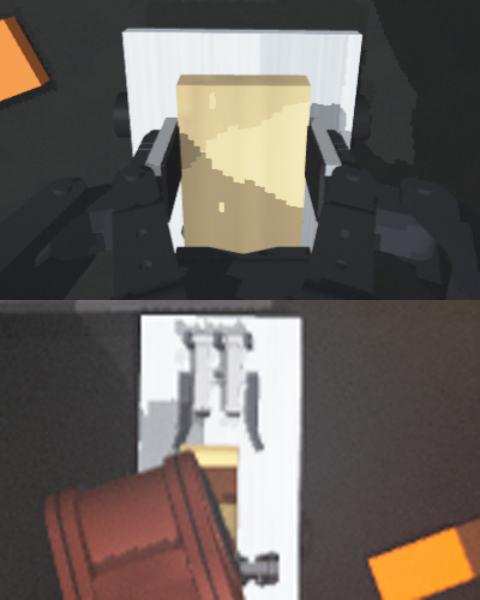

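Top half: piece held square, its tail at crop (178..310, 78), deck tail corners at (123,32) and (362,32). Bottom half: fences at crop x≈185 and 252, and the piece's nose about 5 mm short of the flare. Now I fit the lateral offsets.

Run:
```python
from h import *
np.set_printoptions(precision=4,suppress=True)
d=np.load("a2.npz");W,T,pi,ti=d["W"],d["T"],d["pi"],d["ti"]
V=pi.max(2)
deck=(W[...,2]>.02)&(W[...,2]<.04)&(V>120)
# left/right deck edges per row
L=[];R=[]
for r in range(180,320,3):
    c=np.where(deck[r])[0]
    if len(c)>15: L.append(W[r,c[0]]);R.append(W[r,c[-1]])
L=np.array(L);R=np.array(R);
for r in range(0,len(L),4): print("deck",L[r],R[r],(L[r]+R[r])/2)
pc=(W[...,2]>.105)&(W[...,2]<.14)&(V>90)&(abs(W[...,1]-.18)<.04)&(W[...,0]<.5)
for r in range(215,345,12):
    c=np.where(pc[r])[0]
    if len(c)>40: a,b=W[r,c[0]],W[r,c[-1]];print("pc",r,len(c),a,b,((a+b)/2)[:2])
q=W[pc];rr=cv2.minAreaRect(q[:,:2].astype(np.float32)*1000);print(rr,np.median(q[:,2]))
# top: fences dark on deck
g=ti.max(2)
for r in range(130,160,3):
    row=g[r,238:290].astype(int);print(r,row.tolist())
```

```text
deck [0.4976 0.1092 0.0291] [0.4996 0.2571 0.0284] [0.4986 0.1832 0.0288]
deck [0.5069 0.1089 0.029 ] [0.5088 0.2569 0.0291] [0.5078 0.1829 0.029 ]
deck [0.5164 0.1086 0.0289] [0.5186 0.2565 0.0282] [0.5175 0.1825 0.0286]
deck [0.5259 0.1086 0.0298] [0.5282 0.2564 0.0286] [0.5271 0.1825 0.0292]
deck [0.5364 0.108  0.0287] [0.5382 0.2563 0.0288] [0.5373 0.1821 0.0287]
deck [0.5495 0.1047 0.0223] [0.5482 0.2554 0.0292] [0.5489 0.18   0.0258]
deck [0.5583 0.1058 0.0264] [0.5593 0.2557 0.0281] [0.5588 0.1808 0.0273]
deck [0.5681 0.1071 0.0286] [0.5725 0.4291 0.0279] [0.5703 0.2681 0.0282]
deck [0.6047 0.1376 0.03  ] [0.6008 0.3914 0.0398] [0.6027 0.2645 0.0349]
deck [0.6184 0.1338 0.0278] [0.6128 0.3938 0.0392] [0.6156 0.2638 0.0335]
pc 215 108 [0.4931 0.1586 0.1189] [0.494  0.2085 0.1183] [0.4935 0.1836]
pc 227 111 [0.4963 0.1586 0.1258] [0.4966 0.2081 0.1268] [0.4964 0.1834]
((496.3380126953125, 183.52993774414062), (50.292171478271484, 7.322821617126465), 89.95170593261719) 0.12612276135129993
130 [247, 248, 248, 249, 248, 248, 248, 248, 248, 249, 240, 235, 237, 246, 247, 190, 159, 20
[... 1845 characters left out ...]
77, 165, 158, 235, 246, 247, 248, 247, 239, 233, 235, 243, 239, 235, 241, 247, 227, 157, 129, 125, 117, 239, 248, 248, 249, 249, 248, 248, 248, 250, 250, 250, 250, 249, 241]
154 [186, 187, 186, 184, 186, 185, 187, 189, 189, 188, 176, 123, 92, 92, 109, 176, 191, 189, 190, 188, 241, 248, 248, 247, 247, 248, 247, 248, 249, 248, 248, 247, 248, 239, 219, 150, 125, 124, 218, 245, 247, 249, 249, 249, 249, 249, 250, 251, 250, 250, 248, 238]
157 [187, 187, 185, 186, 187, 185, 188, 186, 189, 178, 119, 92, 101, 133, 177, 189, 188, 186, 187, 186, 235, 241, 241, 241, 242, 243, 242, 243, 248, 249, 248, 247, 249, 248, 245, 225, 161, 129, 124, 217, 245, 249, 250, 249, 249, 249, 250, 250, 250, 250, 249, 232]
```

Run:
```python
from h import *
np.set_printoptions(precision=4,suppress=True)
d=np.load("a2.npz");W,T,pi,ti=d["W"],d["T"],d["pi"],d["ti"]
def rows(m,rs,n,lo,hi):
    L=[];R=[]
    for r in rs:
        c=np.where(m[r])[0]
        if len(c)>n:
            w=W[r,c[-1],1]-W[r,c[0],1]
            if lo<w<hi: L.append(W[r,c[0]]);R.append(W[r,c[-1]])
    for n_,A in(("L",L),("R",R)):
        A=np.array(A);p=np.polyfit(A[:,0],A[:,1],1);print(n_,len(A),"x",A[:,0].min(),A[:,0].max(),"deg",np.degrees(np.arctan(p[0])),"y@.52",np.polyval(p,.52),"z",np.median(A[:,2]))
V=pi.max(2)
rows((W[...,2]>.024)&(W[...,2]<.036)&(V>120),range(175,300),15,.145,.152)
rows((W[...,2]>.118)&(W[...,2]<.134)&(abs(W[...,1]-.18)<.04)&(V>60),range(215,350),60,.045,.056)
# top deck edges subpixel at half level
g=cv2.GaussianBlur(ti,(3,3),0).max(2).astype(float);K=np.array(bot.camera("top")["mtx"])
from numpy import interp
p=bot.camera("top");C=np.array(p["cam_to_world"])
def ray(u,v,z):
    dvec=C[:3,:3]@np.array([(u-K[0,2])/K[0,0],-(v-K[1,2])/K[1,1],-1]);return C[:3,3]+dvec*(z-C[2,3])/dvec[2]
def cross(r,a,b,th):
    row=g[r,a:b];i=np.where(np.diff(np.sign(row-th))!=0)[0];return [a+k+(th-row[k])/(row[k+1]-row[k]) for k in i]
A=[];B=[]
for r in range(120,158):
    l=cross(r,228,246,120)
    if l:A.append(ray(l[0],r,.03))
for r in range(120,205):
    q=cross(r,285,297,150)
    if q:B.append(ray(q[0],r,.03))
for A in(A,B):
    A=np.array(A);f=np.polyfit(A[:,0],A[:,1],1);print("top deck",len(A),np.degrees(np.arctan(f[0])),np.polyval(f,.52),np.polyval(f,.66))
for r in(136,139,142,145,148,151): 
    l=cross(r,247,256,165);q=cross(r,269,280,165);l2=[c for c in l];print(r,[ray(c,r,.038)[:2] for c in l+q])
```

```text
L 85 x 0.495584042201814 0.5674873978823238 deg -2.6064432029869002 y@.52 0.10797811638649556 z 0.028069699005626766
R 85 x 0.4983124395466721 0.5673165690699516 deg -1.352056386661762 y@.52 0.2566855350455374 z 0.028256499294739154
L 112 x 0.49309870293787467 0.5637020612206727 deg -0.9710436905747304 y@.52 0.15848144101621223 z 0.12662943862452058
R 112 x 0.4938396755059135 0.5633446388137706 deg -1.013803928927783 y@.52 0.20783457066982153 z 0.12648580505116394
top deck 38 -1.1737733134971595 0.2570484879266076 0.2541800173719623
top deck 85 -1.589368456516251 0.10629402474554239 0.10240946855347074
136 [array([0.7078, 0.2139]), array([0.7076, 0.2009]), array([0.707 , 0.1514]), array([0.7069, 0.1421])]
139 [array([0.6993, 0.2142]), array([0.6992, 0.2012]), array([0.6985, 0.1513]), array([0.6984, 0.142 ])]
142 [array([0.6909, 0.2145]), array([0.6907, 0.2012]), array([0.6901, 0.1526]), array([0.69  , 0.1422])]
145 [array([0.6825, 0.2171]), array([0.6823, 0.202 ]), array([0.6817, 0.1529]), array([0.6815, 0.1426])]
148 [array([0.6741, 0.2174]), array([0.6732, 0.1529]), array([0.6731, 0.1426])]
151 [array([0.6657, 0.2183]), array([0.6654, 0.2003]), array([0.6648, 0.1517]), array([0.6647, 0.1428])]
```

Request:
move_arm:
  commands:
    - {"x":0,"y":-0.08,"z":3,"rx":0,"ry":0,"rz":0.4}
    - {"x":0,"y":-0.08,"z":5.5,"rx":0,"ry":0,"rz":0.4}
    - {"x":0,"y":-0.08,"z":7.5,"rx":0,"ry":0,"rz":0.4}
    - {"x":0,"y":-0.08,"z":8.2,"rx":0,"ry":0,"rz":0.4}
    - {"x":0,"y":-0.08,"z":8.2,"rx":0,"ry":0,"rz":0.4}

```text
time_s: 7.15
ee_pos: [0.5217, 0.1778, 0.0323]
ee_rot: [[-1.0, 0.026, -0.001], [0.026, 1.0, -0.001], [0.001, -0.001, -1.0]]
wrist_force: [0.6, 0.3, -0.4]
gripper_width: 0.573
grasp_force: 41.7
```

Request:
move_arm:
  commands:
    - {"x":0,"y":0,"z":0.1,"rx":0,"ry":0,"rz":0}
    - {"x":0,"y":0,"z":0.2,"rx":0,"ry":0,"rz":0}
    - {"x":0,"y":0,"z":0.2,"rx":0,"ry":0,"rz":0}

```text
time_s: 7.45
ee_pos: [0.5226, 0.1793, 0.0316]
ee_rot: [[-1.0, 0.024, 0.001], [0.024, 1.0, 0.001], [-0.001, 0.001, -1.0]]
wrist_force: [-0.3, 0.3, -0.1]
gripper_width: 0.574
grasp_force: 41.7
```

Request:
move_arm:
  commands:
    - {"x":0,"y":0,"z":0.1,"rx":0,"ry":0,"rz":0}
    - {"x":0,"y":0,"z":0.1,"rx":0,"ry":0,"rz":0}

```text
time_s: 7.65
ee_pos: [0.5221, 0.1792, 0.03]
ee_rot: [[-1.0, 0.024, 0.0], [0.024, 1.0, 0.0], [-0.0, 0.0, -1.0]]
wrist_force: [-0.2, 0.1, -0.8]
gripper_width: 0.572
grasp_force: 41.7
```

Request:
move_arm:
  commands:
    - {"x":0,"y":0.23,"z":0.1,"rx":0,"ry":0,"rz":0}
    - {"x":0,"y":0.23,"z":0.1,"rx":0,"ry":0,"rz":0}

```text
time_s: 7.85
ee_pos: [0.522, 0.1818, 0.0287]
ee_rot: [[-1.0, 0.024, -0.0], [0.024, 1.0, 0.0], [0.0, 0.0, -1.0]]
wrist_force: [-0.2, 0.8, -0.7]
gripper_width: 0.575
grasp_force: 41.7
```

Request:
move_arm:
  commands:
    - {"x":0,"y":0,"z":0.1,"rx":0,"ry":0,"rz":0}
    - {"x":0,"y":0,"z":0.1,"rx":0,"ry":0,"rz":0}

```text
time_s: 8.05
ee_pos: [0.5222, 0.1816, 0.0281]
ee_rot: [[-1.0, 0.024, 0.0], [0.024, 1.0, 0.0], [-0.0, 0.0, -1.0]]
wrist_force: [-1.6, 0.4, 2.7]
gripper_width: 0.572
grasp_force: 42.1
```

Request:
move_arm:
  commands:
    - {"x":-0.4,"y":0,"z":0,"rx":0,"ry":0,"rz":0}
    - {"x":-0.8,"y":0,"z":0,"rx":0,"ry":0,"rz":0}
    - {"x":-1.2,"y":0,"z":0,"rx":0,"ry":0,"rz":0}
    - {"x":-1.6,"y":0,"z":0,"rx":0,"ry":0,"rz":0}
    - {"x":-1.6,"y":0,"z":0,"rx":0,"ry":0,"rz":0}

```text
time_s: 8.55
ee_pos: [0.5391, 0.1811, 0.0281]
ee_rot: [[-1.0, 0.025, 0.001], [0.025, 1.0, 0.0], [-0.001, 0.0, -1.0]]
wrist_force: [0.0, 1.1, 2.3]
gripper_width: 0.577
grasp_force: 42.1
```

Request:
move_arm:
  commands:
    - {"x":-0.4,"y":0,"z":0,"rx":0,"ry":0,"rz":0}
    - {"x":-0.8,"y":0,"z":0,"rx":0,"ry":0,"rz":0}
    - {"x":-1.2,"y":0,"z":0,"rx":0,"ry":0,"rz":0}
    - {"x":-1.6,"y":0,"z":0,"rx":0,"ry":0,"rz":0}
    - {"x":-1.6,"y":0,"z":0,"rx":0,"ry":0,"rz":0}

```text
time_s: 9.05
ee_pos: [0.5547, 0.1807, 0.0281]
ee_rot: [[-1.0, 0.024, 0.001], [0.024, 1.0, 0.0], [-0.001, 0.0, -1.0]]
wrist_force: [0.1, 1.4, 4.3]
gripper_width: 0.574
grasp_force: 42.3
```

Request:
move_arm:
  commands:
    - {"x":-0.25,"y":0,"z":0,"rx":0,"ry":0,"rz":0}
    - {"x":-0.5,"y":0,"z":0,"rx":0,"ry":0,"rz":0}
    - {"x":-0.75,"y":0,"z":0,"rx":0,"ry":0,"rz":0}
    - {"x":-0.9,"y":0,"z":0,"rx":0,"ry":0,"rz":0}
    - {"x":-0.9,"y":0,"z":0,"rx":0,"ry":0,"rz":0}

```text
time_s: 9.55
ee_pos: [0.562, 0.1806, 0.0281]
ee_rot: [[-1.0, 0.024, -0.002], [0.024, 1.0, 0.0], [0.002, 0.0, -1.0]]
wrist_force: [-8.4, -0.7, 11.4]
gripper_width: 0.572
grasp_force: 43.0
```

Run:
```python
from h import *
t=bot.camera("top");s=bot.camera("scene")
a=cv2.resize(t["image"][105:185,215:315],(500,400),interpolation=cv2.INTER_CUBIC)
b=cv2.resize(s["image"][170:270,340:465],(500,400) if 0 else (500,400),interpolation=cv2.INTER_CUBIC)
cv2.imwrite("pics/a3.png",cv2.resize(np.hstack([a,b]),(800,320)))
```

```text
(no output)
```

View pics/a3.png

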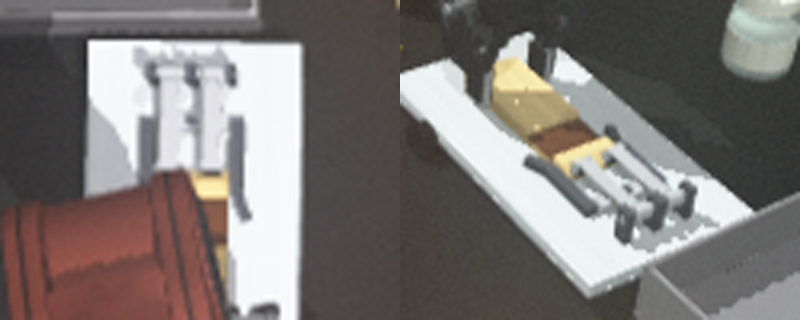

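The piece is between the fences at top crop (208,185) with its nose at the rollers, and the wrist reads -8 N, so the rollers are starting up the bevel. I continue in small steps, easing the down-pressure a little.

Request:
move_arm:
  commands:
    - {"x":-0.15,"y":0,"z":-0.04,"rx":0,"ry":0,"rz":0}
    - {"x":-0.3,"y":0,"z":-0.04,"rx":0,"ry":0,"rz":0}
    - {"x":-0.45,"y":0,"z":-0.04,"rx":0,"ry":0,"rz":0}
    - {"x":-0.6,"y":0,"z":-0.04,"rx":0,"ry":0,"rz":0}
    - {"x":-0.6,"y":0,"z":-0.04,"rx":0,"ry":0,"rz":0}

```text
time_s: 10.15
ee_pos: [0.5649, 0.1806, 0.028]
ee_rot: [[-1.0, 0.024, -0.009], [0.024, 1.0, -0.0], [0.009, -0.0, -1.0]]
wrist_force: [-21.1, -1.5, 22.1]
gripper_width: 0.572
grasp_force: 44.1
```

Request:
move_arm:
  commands:
    - {"x":0.05,"y":0,"z":-0.08,"rx":0,"ry":0,"rz":0}
    - {"x":0.05,"y":0,"z":-0.15,"rx":0,"ry":0,"rz":0}
    - {"x":0.05,"y":0,"z":-0.15,"rx":0,"ry":0,"rz":0}

```text
time_s: 10.45
ee_pos: [0.5652, 0.1804, 0.0282]
ee_rot: [[-1.0, 0.023, -0.007], [0.023, 1.0, -0.001], [0.006, -0.001, -1.0]]
wrist_force: [-9.6, 0.8, 1.5]
gripper_width: 0.576
grasp_force: 41.9
```

Request:
move_arm:
  commands:
    - {"x":-0.1,"y":0,"z":0,"rx":0,"ry":0,"rz":0}
    - {"x":-0.2,"y":0,"z":-0.02,"rx":0,"ry":0,"rz":0}
    - {"x":-0.3,"y":0,"z":-0.04,"rx":0,"ry":0,"rz":0}
    - {"x":-0.3,"y":0,"z":-0.04,"rx":0,"ry":0,"rz":0}

```text
time_s: 10.85
ee_pos: [0.5682, 0.1802, 0.0283]
ee_rot: [[-1.0, 0.024, -0.007], [0.024, 1.0, -0.001], [0.007, -0.001, -1.0]]
wrist_force: [-9.1, 1.1, -0.2]
gripper_width: 0.576
grasp_force: 41.7
```

Request:
move_arm:
  commands:
    - {"x":-0.1,"y":0,"z":0.0,"rx":0,"ry":0,"rz":0}
    - {"x":-0.2,"y":0,"z":0.0,"rx":0,"ry":0,"rz":0}
    - {"x":-0.3,"y":0,"z":0,"rx":0,"ry":0,"rz":0}
    - {"x":-0.4,"y":0,"z":0,"rx":0,"ry":0,"rz":0}
    - {"x":-0.4,"y":0,"z":0,"rx":0,"ry":0,"rz":0}

```text
time_s: 11.35
ee_pos: [0.5751, 0.1801, 0.0296]
ee_rot: [[-1.0, 0.024, -0.001], [0.024, 1.0, -0.0], [0.001, -0.0, -1.0]]
wrist_force: [-3.4, 0.8, -3.4]
gripper_width: 0.579
grasp_force: 41.7
```

Request:
move_arm:
  commands:
    - {"x":-0.1,"y":0,"z":0.0,"rx":0,"ry":0,"rz":0}
    - {"x":-0.2,"y":0,"z":0.0,"rx":0,"ry":0,"rz":0}
    - {"x":-0.3,"y":0,"z":0,"rx":0,"ry":0,"rz":0}
    - {"x":-0.4,"y":0,"z":0,"rx":0,"ry":0,"rz":0}
    - {"x":-0.4,"y":0,"z":0,"rx":0,"ry":0,"rz":0}

```text
time_s: 11.85
ee_pos: [0.5798, 0.18, 0.0301]
ee_rot: [[-1.0, 0.024, 0.0], [0.024, 1.0, -0.0], [-0.0, -0.0, -1.0]]
wrist_force: [-2.0, 1.2, -4.1]
gripper_width: 0.578
grasp_force: 42.0
```

Request:
move_arm:
  commands:
    - {"x":0,"y":0,"z":0.1,"rx":0,"ry":0,"rz":0}
    - {"x":0,"y":0,"z":0.18,"rx":0,"ry":0,"rz":0}
    - {"x":0,"y":0,"z":0.18,"rx":0,"ry":0,"rz":0}

```text
time_s: 12.15
ee_pos: [0.58, 0.18, 0.0285]
ee_rot: [[-1.0, 0.024, 0.001], [0.024, 1.0, 0.0], [-0.001, 0.0, -1.0]]
wrist_force: [-2.2, 1.5, -1.8]
gripper_width: 0.571
grasp_force: 42.2
```

Run:
```python
from h import *
s=bot.camera("scene");t=bot.camera("top")
b=cv2.resize(s["image"][185:255,360:460],(560,392),interpolation=cv2.INTER_CUBIC)
a=cv2.resize(t["image"][105:175,245:285],(224,392),interpolation=cv2.INTER_CUBIC)
cv2.imwrite("pics/a4.png",np.hstack([b,a]))
```

```text
(no output)
```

View pics/a4.png

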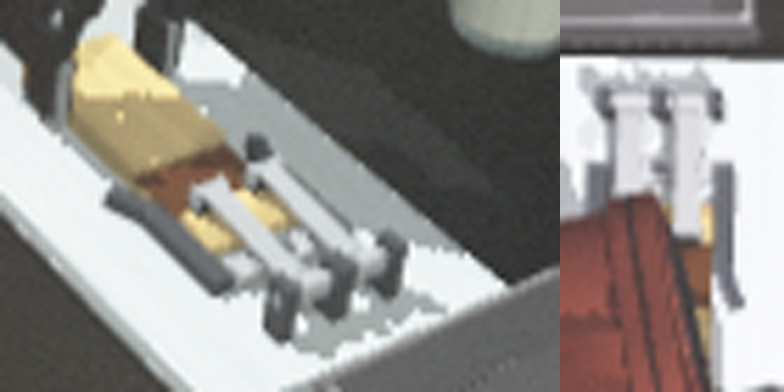

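The rollers (crop (205,190), (255,150)) ride on the land just ahead of the groove. The piece is flat between the fences. I go on slowly toward the snap.

Request:
move_arm:
  commands:
    - {"x":-0.1,"y":0,"z":0.02,"rx":0,"ry":0,"rz":0}
    - {"x":-0.2,"y":0,"z":0.02,"rx":0,"ry":0,"rz":0}
    - {"x":-0.3,"y":0,"z":0.02,"rx":0,"ry":0,"rz":0}
    - {"x":-0.4,"y":0,"z":0.02,"rx":0,"ry":0,"rz":0}
    - {"x":-0.4,"y":0,"z":0.02,"rx":0,"ry":0,"rz":0}

```text
time_s: 12.75
ee_pos: [0.5852, 0.1799, 0.0286]
ee_rot: [[-1.0, 0.025, 0.003], [0.025, 1.0, 0.0], [-0.003, 0.0, -1.0]]
wrist_force: [3.6, 0.9, -2.0]
gripper_width: 0.576
grasp_force: 42.2
```

Request:
move_arm:
  commands:
    - {"x":-0.1,"y":0,"z":0,"rx":0,"ry":0,"rz":0}
    - {"x":-0.2,"y":0,"z":0,"rx":0,"ry":0,"rz":0}
    - {"x":-0.3,"y":0,"z":0,"rx":0,"ry":0,"rz":0}
    - {"x":-0.3,"y":0,"z":0,"rx":0,"ry":0,"rz":0}

```text
time_s: 13.15
ee_pos: [0.5873, 0.1798, 0.0283]
ee_rot: [[-1.0, 0.024, 0.001], [0.024, 1.0, 0.0], [-0.001, 0.0, -1.0]]
wrist_force: [4.9, 0.5, -2.3]
gripper_width: 0.572
grasp_force: 42.3
```

Request:
move_arm:
  commands:
    - {"x":-0.1,"y":0,"z":0,"rx":0,"ry":0,"rz":0}
    - {"x":-0.2,"y":0,"z":0,"rx":0,"ry":0,"rz":0}
    - {"x":-0.2,"y":0,"z":0,"rx":0,"ry":0,"rz":0}

```text
time_s: 13.45
ee_pos: [0.5874, 0.1798, 0.0281]
ee_rot: [[-1.0, 0.024, -0.003], [0.024, 1.0, -0.0], [0.003, -0.0, -1.0]]
wrist_force: [-5.4, 1.4, 4.6]
gripper_width: 0.569
grasp_force: 43.0
```

Request:
move_arm:
  commands:
    - {"x":-0.1,"y":0,"z":0,"rx":0,"ry":0,"rz":0}
    - {"x":-0.2,"y":0,"z":0,"rx":0,"ry":0,"rz":0}
    - {"x":-0.2,"y":0,"z":0,"rx":0,"ry":0,"rz":0}

```text
time_s: 13.75
ee_pos: [0.5888, 0.1798, 0.0281]
ee_rot: [[-1.0, 0.024, -0.004], [0.024, 1.0, -0.0], [0.004, -0.0, -1.0]]
wrist_force: [-8.0, 0.1, 7.4]
gripper_width: 0.573
grasp_force: 43.3
```

Request:
move_arm:
  commands:
    - {"x":0,"y":0,"z":-0.06,"rx":0,"ry":0,"rz":0}
    - {"x":0,"y":0,"z":-0.06,"rx":0,"ry":0,"rz":0}

```text
time_s: 13.95
ee_pos: [0.5894, 0.1797, 0.0282]
ee_rot: [[-1.0, 0.024, -0.002], [0.024, 1.0, -0.0], [0.002, -0.0, -1.0]]
wrist_force: [-3.6, 0.5, -0.4]
gripper_width: 0.567
grasp_force: 42.3
```

Request:
move_arm:
  commands:
    - {"x":-0.05,"y":0,"z":0,"rx":0,"ry":0,"rz":0}
    - {"x":-0.1,"y":0,"z":-0.01,"rx":0,"ry":0,"rz":0}
    - {"x":-0.1,"y":0,"z":-0.01,"rx":0,"ry":0,"rz":0}

```text
time_s: 14.25
ee_pos: [0.5907, 0.1797, 0.0283]
ee_rot: [[-1.0, 0.024, -0.002], [0.024, 1.0, -0.0], [0.002, -0.0, -1.0]]
wrist_force: [-6.0, 0.9, -1.1]
gripper_width: 0.576
grasp_force: 42.3
```

Request:
move_arm:
  commands:
    - {"x":-0.05,"y":0,"z":0,"rx":0,"ry":0,"rz":0}
    - {"x":-0.1,"y":0,"z":0,"rx":0,"ry":0,"rz":0}
    - {"x":-0.1,"y":0,"z":0,"rx":0,"ry":0,"rz":0}

```text
time_s: 14.55
ee_pos: [0.5907, 0.1796, 0.0281]
ee_rot: [[-1.0, 0.024, -0.004], [0.024, 1.0, -0.001], [0.004, -0.001, -1.0]]
wrist_force: [-9.0, 0.8, 0.1]
gripper_width: 0.573
grasp_force: 42.6
```

Request:
move_arm:
  commands:
    - {"x":-0.03,"y":0,"z":0,"rx":0,"ry":0,"rz":0}
    - {"x":-0.06,"y":0,"z":0,"rx":0,"ry":0,"rz":0}
    - {"x":-0.06,"y":0,"z":0,"rx":0,"ry":0,"rz":0}

```text
time_s: 14.85
ee_pos: [0.5907, 0.1797, 0.0281]
ee_rot: [[-1.0, 0.024, -0.005], [0.024, 1.0, -0.001], [0.005, -0.001, -1.0]]
wrist_force: [-11.7, -0.3, 4.1]
gripper_width: 0.572
grasp_force: 42.9
```

Request:
move_arm:
  commands:
    - {"x":0,"y":0,"z":-0.02,"rx":0,"ry":0,"rz":0}
    - {"x":0,"y":0,"z":-0.03,"rx":0,"ry":0,"rz":0}
    - {"x":0,"y":0,"z":-0.03,"rx":0,"ry":0,"rz":0}
    - {"x":0,"y":0,"z":-0.03,"rx":0,"ry":0,"rz":0}
    - {"x":0,"y":0,"z":-0.03,"rx":0,"ry":0,"rz":0}

```text
time_s: 15.35
ee_pos: [0.5908, 0.1796, 0.0281]
ee_rot: [[-1.0, 0.024, -0.005], [0.024, 1.0, -0.001], [0.005, -0.001, -1.0]]
wrist_force: [-11.3, 0.7, 1.3]
gripper_width: 0.575
grasp_force: 42.6
```

Run:
```python
from h import *
s=bot.camera("scene");t=bot.camera("top")
b=cv2.resize(s["image"][190:250,375:455],(560,420),interpolation=cv2.INTER_CUBIC)
a=cv2.resize(t["image"][105:165,250:280],(210,420),interpolation=cv2.INTER_CUBIC)
cv2.imwrite("pics/a5.png",np.hstack([b,a]));o=bot.get_obs();print(o["wrist_force"],o["ee_pos"])
```

```text
[-11.14312008   0.86673338   0.94571596] [0.59074413 0.1796277  0.0281467 ]
```

View pics/a5.png

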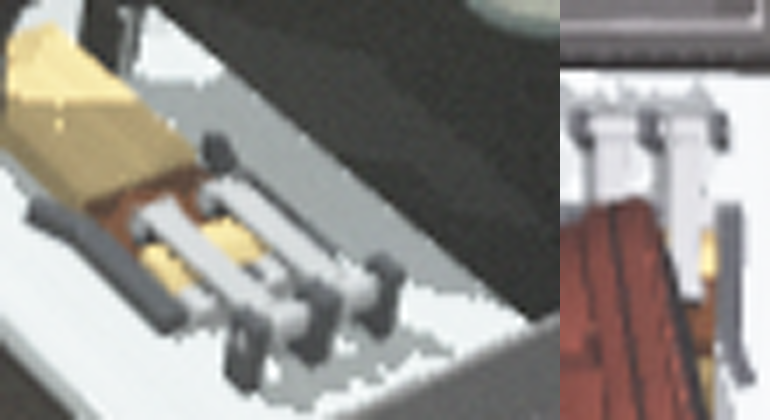

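The rollers are down in the groove (crop (140,225), (205,195)) and the nose meets the grey stop with no visible gap (around (200,305)). I add a final small push, hold it, then unload and open.

Request:
move_arm:
  commands:
    - {"x":-0.03,"y":0,"z":-0.01,"rx":0,"ry":0,"rz":0}
    - {"x":-0.03,"y":0,"z":-0.01,"rx":0,"ry":0,"rz":0}
    - {"x":-0.03,"y":0,"z":-0.01,"rx":0,"ry":0,"rz":0}
    - {"x":-0.03,"y":0,"z":-0.01,"rx":0,"ry":0,"rz":0}
    - {"x":-0.03,"y":0,"z":-0.01,"rx":0,"ry":0,"rz":0}

```text
time_s: 15.95
ee_pos: [0.5907, 0.1797, 0.0282]
ee_rot: [[-1.0, 0.024, -0.006], [0.024, 1.0, -0.001], [0.006, -0.001, -1.0]]
wrist_force: [-12.3, -0.1, 1.9]
gripper_width: 0.575
grasp_force: 42.6
```

Request:
move_arm:
  commands:
    - {"x":0,"y":0,"z":0,"rx":0,"ry":0,"rz":0}
    - {"x":0,"y":0,"z":0,"rx":0,"ry":0,"rz":0}
    - {"x":0.07,"y":0,"z":0,"rx":0,"ry":0,"rz":0}
    - {"x":0.14,"y":0,"z":0.02,"rx":0,"ry":0,"rz":0}
    - {"x":0.2,"y":0,"z":0.04,"rx":0,"ry":0,"rz":0}

```text
time_s: 16.45
ee_pos: [0.5907, 0.1796, 0.0283]
ee_rot: [[-1.0, 0.024, -0.002], [0.024, 1.0, -0.0], [0.002, -0.0, -1.0]]
wrist_force: [-4.1, 0.2, -1.6]
gripper_width: 0.575
grasp_force: 42.3
```

Request:
move_arm:
  commands:
    - {"x":0.03,"y":0,"z":0,"rx":0,"ry":0,"rz":0}
    - {"x":0.03,"y":0,"z":0,"rx":0,"ry":0,"rz":0}
    - {"x":0.03,"y":0,"z":0,"rx":0,"ry":0,"rz":0}
    - {"x":0.03,"y":0,"z":0,"rx":0,"ry":0,"rz":0}
  claw: 82

```text
time_s: 16.85
ee_pos: [0.5918, 0.1796, 0.0292]
ee_rot: [[-1.0, 0.025, 0.001], [0.025, 1.0, 0.0], [-0.001, 0.0, -1.0]]
wrist_force: [-0.3, 1.4, 0.2]
gripper_width: 0.823
grasp_force: 0.0
```

Request:
move_arm:
  commands:
    - {"x":0,"y":0,"z":-1,"rx":0,"ry":0,"rz":0}
    - {"x":0,"y":0,"z":-3,"rx":0,"ry":0,"rz":0}
    - {"x":0,"y":0,"z":-6,"rx":0,"ry":0,"rz":0}
    - {"x":0,"y":0,"z":-10,"rx":0,"ry":0,"rz":0}
    - {"x":4,"y":0,"z":-13,"rx":0,"ry":0,"rz":0}

```text
time_s: 17.35
ee_pos: [0.5546, 0.1799, 0.1619]
ee_rot: [[-1.0, 0.027, 0.005], [0.027, 1.0, -0.0], [-0.005, -0.0, -1.0]]
wrist_force: [-0.6, 0.5, 1.3]
gripper_width: 0.818
grasp_force: 0.0
```

Request:
move_arm:
  commands:
    - {"x":4,"y":-2,"z":0,"rx":0,"ry":0,"rz":0}
    - {"x":6,"y":-6,"z":0,"rx":0,"ry":0,"rz":0}
    - {"x":6,"y":-10,"z":0,"rx":0,"ry":0,"rz":0}
    - {"x":6,"y":-14,"z":0,"rx":0,"ry":0,"rz":0}
    - {"x":6,"y":-14,"z":0,"rx":0,"ry":0,"rz":0}

```text
time_s: 17.85
ee_pos: [0.4879, 0.0365, 0.1601]
ee_rot: [[-0.999, 0.032, 0.002], [0.032, 0.999, 0.0], [-0.002, 0.0, -1.0]]
wrist_force: [-0.0, 0.4, 0.1]
gripper_width: 0.819
grasp_force: 0.0
```

Run:
```python
from h import *
s=bot.camera("scene");t=bot.camera("top")
b=cv2.resize(s["image"][180:260,355:455],(500,400),interpolation=cv2.INTER_CUBIC)
a=cv2.resize(t["image"][110:210,230:300],(280,400),interpolation=cv2.INTER_CUBIC)
cv2.imwrite("pics/a6.png",np.hstack([b,a]));o=bot.get_obs();print(o["wrist_force"],o["ee_pos"])
W=cloud(t);h=cv2.cvtColor(t["image"],cv2.COLOR_BGR2HSV)
m=(abs(W[...,0]-.62)<.12)&(abs(W[...,1]-.18)<.06)&(h[...,1]>60)
print(cv2.minAreaRect(W[m][:,:2].astype(np.float32)*1000),np.median(W[m][:,2]))
```

```text
[0.04069311 0.44468368 0.29767156] [0.48812714 0.04141555 0.15972447]
((633.28271484375, 178.81646728515625), (50.091922760009766, 137.1152801513672), 87.94512176513672) 0.04203681606370102
```

View pics/a6.png

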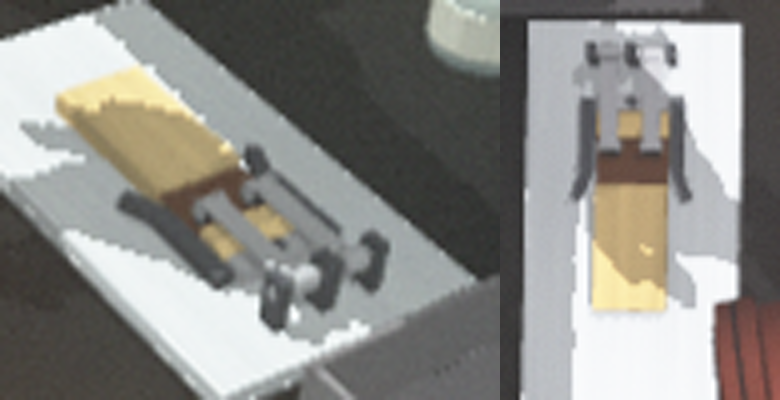

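The piece lies flat and square between the fences, tail at top crop (630,310). Both rollers are in the brown groove (around (607,150) and (648,150)), and the gripper is clear.

```bash
python3 -c "
from bench import bot
print(bot.hand_in())"
```

```text
the job is handed in; nothing more can be done
None
```

I slid the grooved piece in flat under the clips, and both rollers snapped down into its groove. I seated it against the stop at 12.3 N total push, about 8 N of it on the stop after an estimated 4 N of drag, held over half a second. I then let go and handed the job in; the hand-in gave no verdict.

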